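# Lean the picture behind the foot block that holds

## Robot

A 6-joint arm with a two-finger parallel gripper is mounted at the origin on the work surface. World frame = base frame: x ahead of the robot, y to its left, z up, the work surface at z = 0. Lengths are in mm, angles in rad, forces in N, time in s.
With the tool pointing down it reaches from about 275 to 1000 mm from the base axis. Payload 8.4 kg.
Tool frame: the origin (TCP) lies between the finger pads; the fingertips stand 22 mm ahead of it and the grasp point (between the pads) lies 3 mm ahead of it (r.nose_length is the z of the fingertips in the tool frame, in mm); z points along the fingers, y is the line along which they close (so a half turn about z gives the same grasp; the last joint's range is limited). The gripper opens to 85 mm and grips with 20 to 120 N. Pads are 22 mm wide; open, the fingers measure 114 mm over their backs; the gripper's body (76 mm by 85 mm) begins 54 mm behind the grasp point. The pads swing forward as they close: fully open they stand 13 mm farther back than shut.
Start: joints at [1.275, 0.353, 1.633, -0, 1.155, -0.002], TCP at [180.993, 598.222, 253.281] pointing down, gripper open.
Joint ranges: [-2.63, 2.63], [-0.92, 2.1], [0.06, 2.66], [-1.3, 4.44], [0, 2.69], [-3.02, 3.02]. Speed limits (rad/s): [2.22, 2.22, 2.79, 3.14, 3.14, 3.14].

## Interface

Orientations are given as [roll, pitch, yaw] about the fixed x, y, z axes, in that order (R = Rz(yaw) Ry(pitch) Rx(roll)).
In Python, from rig import r gives the robot as it stands.
- The arm moves only by the shell command python3 steer.py FILE [FORCE], which reads ROWS from the file FILE. ROWS is one flat JSON list of numbers that holds 1 to 5 rows one after another, with no inner brackets; each row has 7 numbers: a rotation vector rx, ry, rz in rad, then dx, dy, dz in units of 100 mm, then the opening from 0.0 (shut) to 1.0 (fully open); each row shifts and turns the commanded pose from where the row before left it, along the tool's axes as they then stand; what a row does not reach is not made up. A row lasts 1/12 s, in which the tool goes at most 41.7 mm and 0.125 rad, less where a joint would pass 70% of its speed; a pose out of reach is approached as far as the arm can. The fingers move at their own pace and stop on an object; FORCE is the grip in N (left out, the last holds). Time passes only in rows, so rows that do not move let the fingers close. It prints the time, the measured TCP pose, the force, the opening and the grip force at its end. Input that does not fit is refused with a message, and nothing moves.
- r.sense(): the state, without advancing time (a new reading comes with each control period).
- r.grab_frame(name): name is "scene" or "top" or "wrist"; returns the picture (420x560x3 uint8, red, green, blue); there is no depth.
- r.camera_params(name): a dict with "fx", "fy", "cx", "cy" (pixels), "rvec" (rotation vector, rad) and "tvec" (3), from world to camera coordinates, as OpenCV has them. Camera axes: x right, y down, z forward; pixel columns grow to the right and rows downward; lengths in mm; the calibration is good to about 2 mm. A picture is of the moment at which its call begins: read the wrist's pose just before it. camera_params takes no time and is no camera call; for the wrist camera it gives the pose at the moment of the call.
- r.sign_off(): hands the job in; it is judged then, once.
The state is a dict: "clock": time; "qpos": joint angles; "qvel": joint speeds; "joint_efforts": joint torques, N m; "eef_pos": TCP position; "tcp_rot": TCP orientation; "contact_force": force on the tool from outside, world axes, zero at the start; "wrist_torque": the same for the moment, N m; "opening": opening from 0.0 (shut) to 1.0 (fully open); "grasp_force": force on a finger pad.
Only numpy, scipy, OpenCV 4.12 (cv2) and the standard library are available. Lean on these libraries where they do the work, as an engineer would, in place of code of your own. Each camera call takes 0.05 s, during which the arm holds its last target. There are 200 camera calls.

## Task

Take the framed picture out of its slanted stand and lean it squarely back against the low wall of the picture ledge, picture side facing away from the wall, with its foot on the base board and held by a foot block. Two of the three foot blocks have worked loose and slide away when pushed, so feel for the one that holds firm and use that one. The picture is fragile, so set it down gently, neither dropping it nor knocking it on the ledge, let go, and leave the other things on the table where they are.

Things in the scene. Friction and masses are not known exactly. Their poses are not given: they have to be found in the camera images.
- picture: Framed picture, pale wood, 130 mm wide (y), 190 tall (z), 18 thick (x), square edges, 0.4 to 0.65 kg. Origin: centre of its bottom face; z points to its top edge, x out of the picture side. It starts in the stand leaning back 30 degrees, top away from the robot, picture side towards it; its top 100 mm is free and can be pinched across the thickness.
- picture_top (a point): Centre of the picture's top edge face, 190 mm from the picture's origin along its z.
- stand: Fixed wooden stand holding the picture at the start: a seat and a 90 mm long back plate, 110 mm wide, slanted 30 degrees, with a 14 mm lip in front of the picture's foot: draw the picture out along its own z. Origin: on the table below the picture's foot; x points to its front, roughly towards the robot.
- ledge: Fixed, waxed, slippery dark-wood ledge. Base board 180 mm deep (x), 430 wide (y), 15 thick; along its far edge a wall 20 thick, 110 high above the board, inner face at x = -70 mm. A picture footed on a firm block leans 27 degrees; on a loose one it slides out to about 43. Origin: centre of its underside, on the table; x towards the robot, z up.
- bay_left (a point): On top of the base board at the middle of the left (seen from the robot) block's inner face as first set: x = 2, y = -140, z = 15 mm on the ledge, 72 mm from the wall; stays with the ledge. The three oak blocks look alike: 22 (x) x 60 (y) x 22 mm high. One is screwed fast, which one varies; the two loose ones slide up to 45 mm away from the wall when pushed with about 0.5 N, and stay there.
- bay_middle (a point): On top of the base board at the middle of the middle (seen from the robot) block's inner face as first set: x = 2, y = 0, z = 15 mm on the ledge, 72 mm from the wall; stays with the ledge. The three oak blocks look alike: 22 (x) x 60 (y) x 22 mm high. One is screwed fast, which one varies; the two loose ones slide up to 45 mm away from the wall when pushed with about 0.5 N, and stay there.
- bay_right (a point): On top of the base board at the middle of the right (seen from the robot) block's inner face as first set: x = 2, y = 140, z = 15 mm on the ledge, 72 mm from the wall; stays with the ledge. The three oak blocks look alike: 22 (x) x 60 (y) x 22 mm high. One is screwed fast, which one varies; the two loose ones slide up to 45 mm away from the wall when pushed with about 0.5 N, and stay there.
- mug: White mug, 80 mm across, 90 mm tall; origin under its centre. Bystander.
- bowl: Terracotta bowl, 116 mm across, 50 mm tall; origin under its centre. Bystander.
- remote: Black remote control, 150 x 45 x 20 mm; origin under its centre. Bystander.
- candle: Brass candlestick with candle stub, 70 mm across at the foot, 88 mm tall; origin under its centre. Bystander.
- jar: Amber glass jar with a wooden cap, 64 mm across, 85 mm tall; origin under its centre. Bystander.
- glasses_case: Brown glasses case, 155 x 60 x 35 mm; origin under its centre. Bystander.

How it is judged (in metres and radians):
On the way:
1. the picture is lifted out of its stand (distance of picture from where it was at the start of the episode above 0.08 m), for 0.2 s.
At the end, for the whole second after the job is handed in: The picture stands with its foot on the ledge's base board between the wall and a foot block that has held, leaning back against the wall at 22 to 34 degrees from upright, square to the wall within 8 degrees, picture side outwards, released and at rest (angle between picture's own z axis and vertical between 0.38 and 0.6 rad and z of picture in the frame of ledge between 0.007 and 0.04 m and x of picture in the frame of ledge between -0.05 and 0.012 m and y of picture in the frame of ledge between -0.19 and 0.19 m and x of picture_top in the frame of ledge below -0.06 m and angle between picture's own x axis and vertical below 1.5 rad and angle between the y axis of picture and the y axis of ledge, either way round below 0.14 rad and linear speed of picture below 0.02 m/s and angular speed of picture below 0.1 rad/s and contact force between picture and ledge above 0.5 N and contact force between picture and the arm below 0.05 N and contact force between picture and the fingers below 0.05 N); the robot touches nothing.
It fails at once if the picture is knocked against the ledge (over 40 N) (contact force between picture and ledge above 40 N).
It fails at once if the picture is dropped or flung: unheld, it moves faster than 0.4 m/s (contact force between picture and the fingers below 3 N and linear speed of picture above 0.4 m/s).
It fails at once if a bystander is moved more than 30 mm (distance of any of mug, bowl, remote, candle, jar, glasses_case from where it was at the start of the episode above 0.03 m).
It also fails if it takes over 72 s, if anything falls off the work surface, if the arm or the gripper's body presses on something with over 40 N, if the wrist force passes 120 N, or if a joint passes its speed limit or range.

## Working session

There is one attempt and no reset: what is moved stays moved. The work goes in short steps, Python scripts to look and compute and a shell command to move; the robot and the scene stay as the last step left them, time stands still between calls to the robot, and variables do not carry over. Pictures are saved under pics/ and viewed, at most 11 in all, crops included, and the job is handed in when it is done.

```bash
ls; mkdir -p pics; python3 - <<'E'
from rig import r
import cv2
for n in("scene","top"):
    cv2.imwrite(f"pics/{n}0.png",r.grab_frame(n)[...,::-1]); print(n,r.camera_params(n))
print(r.sense())
E
```

```text
pics
rig.py
steer.py
scene {'fx': 398.1689067009389, 'fy': 398.1689067009389, 'cx': 277.5651562715313, 'cy': 206.19116012803244, 'rvec': array([ 1.54472387,  1.92957851, -0.89159812]), 'tvec': array([ 240.76165294, -257.82098147, 1380.10557995])}
top {'fx': 480.4199496975984, 'fy': 480.4199496975984, 'cx': 284.2575557928014, 'cy': 210.0965535356223, 'rvec': array([ 2.17433077, -2.14502191,  0.1799709 ]), 'tvec': array([-137.05010331,  590.20635184, 1295.68216602])}
{'clock': 0.1, 'qpos': array([ 1.27462709e+00,  3.53576309e-01,  1.63404463e+00, -1.15841919e-05,
        1.15523590e+00, -2.41631227e-03]), 'qvel': array([-3.50873435e-04, -7.69167460e-04, -3.03151665e-03,  1.79324749e-03,
        1.73448722e-06,  5.99426399e-04]), 'joint_efforts': array([-1.65444771e-04, -6.06356549e+01, -3.42821181e+01,  3.84543273e-05,
        4.06183710e-03, -7.36502528e-06]), 'eef_pos': array([180.86197729, 597.83832446, 252.64483981]), 'tcp_rot': array([-3.14032845e+00,  7.53765663e-06,  2.84784441e+00]), 'contact_force': array([ 0.60516704, -0.04861091,  0.84162864]), 'wrist_torque': array([-0.01120472,  0.04860721, -0.01051327]), 'grasp_force': 0.0, 'opening': 1.0001311877630652}
```
View pics/scene0.png

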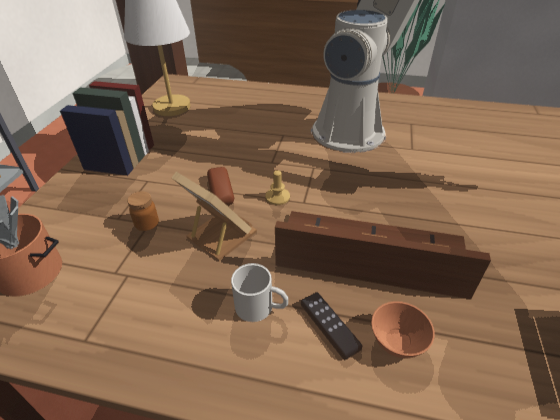

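View pics/top0.png

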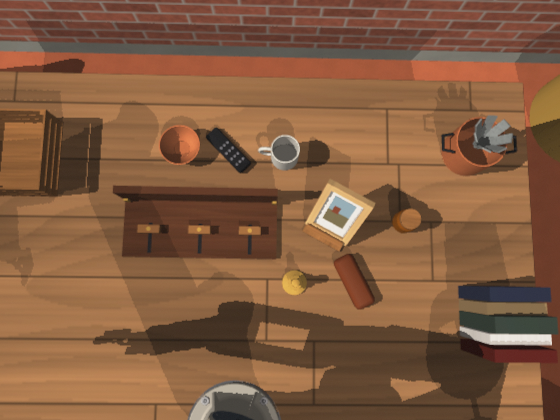

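Scene: ledge seen from behind (scene ~275-480, 215-290), picture in stand (~215,210), mug between and behind. Top: ledge ~(115-280, 187-260), three blocks at (148,229), (199,230), (249,231), picture at (338,215). Enlarging.

```bash
cat > h.py <<'E'
import numpy as np, cv2
from scipy.spatial.transform import Rotation as R
from rig import r
def cam(n):
    c=r.camera_params(n); K=np.array([[c['fx'],0,c['cx']],[0,c['fy'],c['cy']],[0,0,1]]); return K,np.array(c['rvec']),np.array(c['tvec'])
def proj(n,P):
    K,rv,t=cam(n); return cv2.projectPoints(np.array(P,float).reshape(-1,3),rv,t,K,None)[0].reshape(-1,2)
def onz(n,uv,z):
    K,rv,t=cam(n); Rm=cv2.Rodrigues(rv)[0]; C=-Rm.T@t
    d=(Rm.T@np.linalg.inv(K)@np.c_[np.array(uv,float).reshape(-1,2),np.ones(len(uv))].T).T
    return C+d*((z-C[2])/d[:,2])[:,None]
E
python3 - <<'E'
from h import *
a=cv2.imread('pics/top0.png'); 
cv2.imwrite('pics/top0a.png',cv2.resize(a[170:310,105:305],None,fx=4,fy=4,interpolation=cv2.INTER_CUBIC))
cv2.imwrite('pics/top0b.png',cv2.resize(a[165:265,280:420],None,fx=5.5,fy=5.5,interpolation=cv2.INTER_CUBIC))
print(proj('top',[[180,598,250],[0,0,0]]),proj('scene',[[180,598,250],[0,0,0]]))
E
```

```text
[[-45.1257125  376.89946887]
 [233.44138693 428.93641511]] [[595.10228017 104.95020643]
 [347.02636672 131.80822899]]
```

View pics/top0a.png

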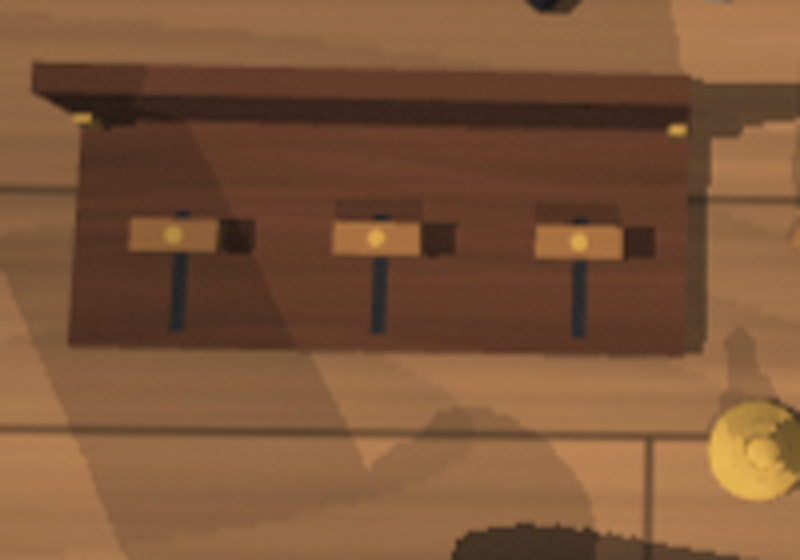

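View pics/top0b.png

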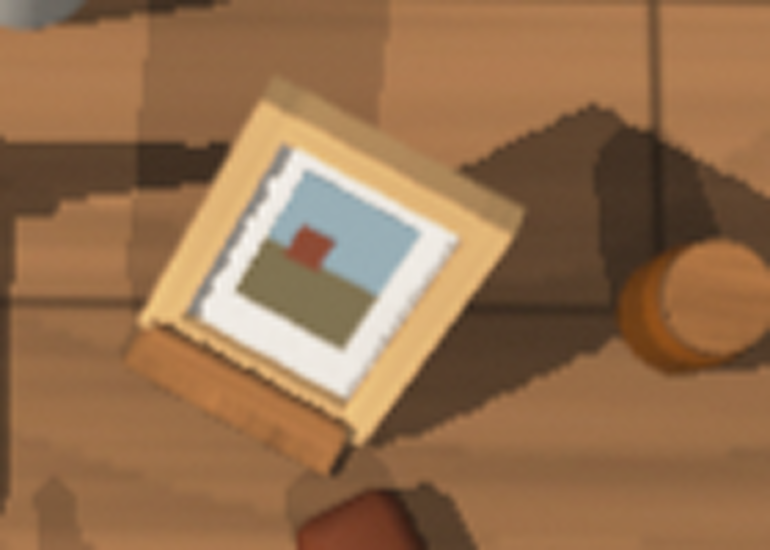

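```bash
python3 - <<'E'
from h import *
a=cv2.imread('pics/scene0.png'); 
cv2.imwrite('pics/s0a.png',cv2.resize(a[160:265,165:305],None,fx=5.5,fy=5.5,interpolation=cv2.INTER_CUBIC))
E
```

```text
(no output)
```

View pics/s0a.png

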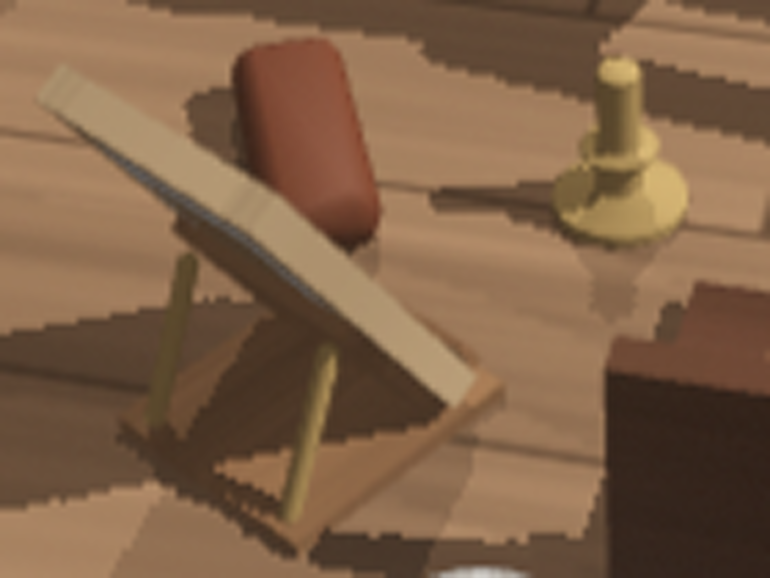

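```bash
cat > fit.py <<'E'
from h import *
from scipy.optimize import least_squares
def pose(p): # x,y,z,yaw,tilt -> rot of body: yaw about z of (x axis), then lean back by tilt about y
    return R.from_euler('z',p[3])*R.from_euler('y',-p[4]), np.array(p[:3])
T=lambda L,o,s:(np.array(L,float)+.5)/s-.5+np.array(o)
def fit(groups,p0,free):
    def full(q): p=np.array(p0,float); p[free]=q; return p
    def res(q):
        Rr,t=pose(full(q)); return np.concatenate([(proj(n,Rr.apply(P)+t)-uv).ravel() for n,P,uv in groups])
    s=least_squares(res,np.array(p0,float)[free],x_scale=[100 if i<3 else 1 for i in free]); print(np.round(res(s.x).reshape(-1,2),1).tolist()); return full(s.x)
if __name__=="__main__":
    P=[]
    uv=[]
    for yb,L in((-140,[(131,216),(219,219),(218,253),(128,250)]),(0,[(335,219),(421,222),(420,258),(332,256)]),(140,[(537,223),(623,226),(624,260),(535,258)])):
        P+=[(2,yb-30,37),(2,yb+30,37),(24,yb+30,37),(24,yb-30,37)]; uv+=L
    P+=[(90,-215,15),(90,215,15),(-90,-215,125),(-90,215,125)]; uv+=[(68,346),(686,354),(33,62),(690,76)]
    led=fit([('top',np.array(P),T(uv,(105,170),4))],[400,80,0,np.pi,0],[0,1,3]); print('ledge',led)
    g=[('top',np.array([(18,-65,190),(18,65,190),(0,-65,190),(0,65,190)])-[9,0,0],T([(262,98),(508,233),(278,76),(524,210)],(280,165),5.5)),
       ('scene',np.array([(9,65,190),(-9,65,190),(9,-65,190),(-9,-65,190),(9,-65,0),(-9,-65,0)]),T([(62,65),(38,100),(275,195),(245,232),(478,375),(445,406)],(165,160),5.5))]
    pic=fit(g,[450,-180,40,np.pi,.52],[0,1,2,3,4]); print('pic',pic)
    pic=fit(g,[450,-180,40,np.pi,.5236],[0,1,2,3]); print('pic',pic)
    for n,u,z in(('mug',(285,150),90),('bowl',(180,145),50),('remote',(231,150),20),('candle',(294,282),60),('jar',(408,219),85),('case',(353,281),35)): print(n,onz('top',[u],z))
E
python3 fit.py
```

```text
[[0.1, 0.5], [-0.1, 0.2], [-0.3, -0.4], [0.4, -0.0], [-0.1, 0.7], [0.1, 0.3], [0.0, -0.8], [0.3, -0.7], [-0.1, 0.6], [0.0, 0.2], [-0.4, -0.4], [0.2, -0.3], [-0.1, 0.1], [-0.2, 0.5], [-0.1, -0.0], [0.4, -0.3]]
ledge [548.80913724 106.73709769   0.           3.13848299   0.        ]
[[-0.4, 0.2], [0.7, 0.8], [-0.8, -0.4], [-0.1, 0.1], [-0.4, -0.3], [-1.0, -0.3], [-0.2, -0.0], [0.1, 0.3], [-0.5, 0.1], [1.3, 0.5]]
pic [ 5.34279469e+02 -2.46590566e+02  2.28144233e+01  2.64568319e+00
  5.24803898e-01]
[[-0.5, 0.2], [0.7, 0.8], [-0.8, -0.4], [-0.1, 0.1], [-0.4, -0.4], [-1.0, -0.3], [-0.1, -0.0], [0.1, 0.3], [-0.6, 0.2], [1.2, 0.5]]
pic [ 5.34421341e+02 -2.46685828e+02  2.27487328e+01  2.64603666e+00
  5.23600000e-01]
mug [[ 751.62933124 -127.97727005   90.        ]]
bowl [[771.42154984 166.51820843  50.        ]]
remote [[767.76529211  25.84509431  20.        ]]
candle [[ 394.22036416 -157.20265306   60.        ]]
jar [[ 566.89909143 -463.89429953   85.        ]]
case [[ 398.65171647 -321.18040187   35.        ]]
```

Fit is good (sub-pixel): ledge at (549, 107), picture foot at (534, -247, 23), yaw 2.646. First feel the left block from its wall side with shut fingers.

The manual's scale: shifts go in units of 100 mm. Converting my numbers, -29 mm is -0.29, -27 mm is -0.27.

```bash
cat > plan.py <<'E'
import sys
from h import *
# usage: plan.py x y z roll pitch yaw : remaining rotvec (tool axes), translation in current axes, and in final axes
v=[eval(a,{'pi':np.pi}) for a in sys.argv[1:7]]; s=r.sense(); A=R.from_euler('xyz',s['tcp_rot']); B=R.from_euler('xyz',v[3:])
d=np.array(v[:3])-s['eef_pos']; print('rot',np.round((A.inv()*B).as_rotvec(),4),'d now',np.round(A.inv().apply(d),1),'d final',np.round(B.inv().apply(d),1),'len',round(np.linalg.norm(d),1),'t',s['clock'])
E
echo '[0,0,-0.098,0,0,0,0,0,0,-0.098,0,0,0,0,0,0,-0.098,0,0,0,0,0,0,0,-0.29,-0.27,0,0,0,0,0,-0.29,-0.27,0,0]' > path.dat && python3 steer.py path.dat 30
echo '[0,0,0,-0.29,-0.27,0,0,0,0,0,-0.29,-0.27,0,0,0,0,0,-0.29,-0.27,0,0,0,0,0,-0.29,-0.27,0,0,0,0,0,-0.29,-0.27,0,0]' > path.dat && python3 steer.py path.dat
echo '[0,0,0,-0.29,-0.27,0,0,0,0,0,-0.29,-0.27,0,0,0,0,0,-0.29,-0.27,0,0,0,0,0,-0.29,-0.27,0,0,0,0,0,-0.29,-0.27,0,0]' > path.dat && python3 steer.py path.dat
python3 plan.py 566 247 50 pi 0 pi
```

```text
clock: 0.52
eef_pos: [238.4, 544.3, 252.7]
tcp_rot: [-3.141, -0.0, -3.137]
contact_force: [1.4, -0.5, -0.5]
opening: 0.299
grasp_force: 0.0
clock: 0.93
eef_pos: [385.0, 407.6, 253.1]
tcp_rot: [-3.141, -0.0, -3.141]
contact_force: [0.3, 0.6, -0.1]
opening: -0.002
grasp_force: 0.0
clock: 1.35
eef_pos: [530.1, 272.6, 253.1]
tcp_rot: [-3.141, -0.0, -3.141]
contact_force: [0.8, 1.6, 0.0]
opening: -0.001
grasp_force: 0.0
rot [-0.0002 -0.0004  0.0002] d now [-36.  -25.5 203.1] d final [-35.9 -25.6 203.1] len 207.8 t 1.35
```

```bash

echo '[0,0,0,-0.18,-0.13,0,0,0,0,0,-0.18,-0.12,0,0,0,0,0,0,0,0.4,0,0,0,0,0,0,0.4,0,0,0,0,0,0,0.4,0]' > path.dat && python3 steer.py path.dat
echo '[0,0,0,0,0,0.4,0,0,0,0,0,0,0.25,0,0,0,0,0,0,0.15,0,0,0,0,0,0,0.05,0,0,0,0,0,0,0,0]' > path.dat && python3 steer.py path.dat
echo '[0,0,0,0,0,0,0,0,0,0,0.03,0,0,0,0,0,0,0.03,0,0,0,0,0,0,0.02,0,0,0,0,0,0,0,0,0,0]' > path.dat && python3 steer.py path.dat
echo '[0,0,0,0.02,0,0,0,0,0,0,0,0,0,0]' > path.dat && python3 steer.py path.dat
echo '[0,0,0,0.02,0,0,0,0,0,0,0,0,0,0]' > path.dat && python3 steer.py path.dat
echo '[0,0,0,0.02,0,0,0,0,0,0,0,0,0,0]' > path.dat && python3 steer.py path.dat
```

```text
clock: 1.77
eef_pos: [565.7, 248.8, 132.3]
tcp_rot: [3.141, 0.001, 3.141]
contact_force: [0.6, -0.1, -0.5]
opening: 0.002
grasp_force: 0.0
clock: 2.18
eef_pos: [564.1, 248.9, 46.7]
tcp_rot: [-3.14, -0.003, -3.141]
contact_force: [-0.9, 0.2, -0.1]
opening: 0.004
grasp_force: 0.0
clock: 2.6
eef_pos: [556.9, 249.5, 49.2]
tcp_rot: [3.141, 0.001, -3.141]
contact_force: [-0.1, -1.4, 0.1]
opening: 0.001
grasp_force: 0.0
clock: 2.77
eef_pos: [554.9, 249.3, 48.6]
tcp_rot: [3.141, 0.0, -3.141]
contact_force: [-0.4, -0.7, -0.0]
opening: 0.002
grasp_force: 0.0
clock: 2.93
eef_pos: [552.7, 249.3, 48.3]
tcp_rot: [-3.142, -0.0, -3.141]
contact_force: [0.6, 1.2, -1.1]
opening: -0.001
grasp_force: 0.0
clock: 3.1
eef_pos: [550.7, 249.2, 48.2]
tcp_rot: [-3.141, -0.0, -3.141]
contact_force: [0.2, 1.4, -0.2]
opening: -0.002
grasp_force: 0.0
```

```bash

for i in 1 ; do echo '[0,0,0,0.02,0,0,0,0,0,0,0,0,0,0]' > path.dat && python3 steer.py path.dat|grep -E "eef|cont"; echo '[0,0,0,0.02,0,0,0,0,0,0,0,0,0,0]' > path.dat && python3 steer.py path.dat|grep -E "eef|cont";echo '[0,0,0,0.02,0,0,0,0,0,0,0,0,0,0]' > path.dat && python3 steer.py path.dat|grep -E "eef|cont"; done
python3 - <<'E'
from h import *
a=r.grab_frame('top')[...,::-1]
cv2.imwrite('pics/top1.png',cv2.resize(a[170:310,105:305],None,fx=4,fy=4,interpolation=cv2.INTER_CUBIC))
E
```

```text
eef_pos: [548.7, 249.2, 48.2]
contact_force: [0.4, -0.2, -0.2]
eef_pos: [546.7, 249.2, 48.2]
contact_force: [-0.2, 0.0, -0.6]
eef_pos: [544.7, 249.3, 48.2]
contact_force: [0.1, 0.0, 0.1]
```

View pics/top1.png

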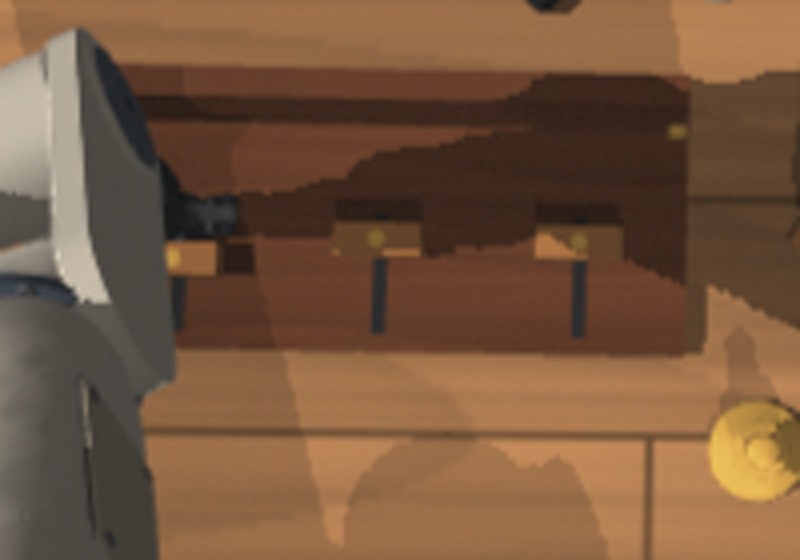

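The left block has slid (its corner moved from (218,253) to (216,276), no force): loose. Now the middle one.

```bash

echo '[0,0,0,-0.1,0,0,0,0,0,0,-0.11,0,-0.15,0,0,0,0,0,0,-0.25,0,0,0,0,0,-0.35,0,0,0,0,0,0,-0.35,0,0]' > path.dat && python3 steer.py path.dat|grep eef
echo '[0,0,0,0,-0.35,0,0,0,0,0,0,-0.35,0,0,0,0,0,0,0,0.15,0,0,0,0,0,0,0.15,0,0,0,0,0,0,0.1,0]' > path.dat && python3 steer.py path.dat|grep eef
echo '[0,0,0,0.03,0,0,0,0,0,0,0.04,0,0,0,0,0,0,0.03,0,0,0,0,0,0,0,0,0,0,0,0,0,0,0,0,0]' > path.dat && python3 steer.py path.dat|grep -E "eef|cont"
echo '[0,0,0,0.02,0,0,0,0,0,0,0,0,0,0]' > path.dat && python3 steer.py path.dat|grep -E "eef|cont"
echo '[0,0,0,0.01,0,0,0,0,0,0,0,0,0,0]' > path.dat && python3 steer.py path.dat|grep -E "eef|cont"
echo '[0,0,0,0.01,0,0,0,0,0,0,0,0,0,0]' > path.dat && python3 steer.py path.dat|grep -E "eef|cont"
echo '[0,0,0,0.01,0,0,0,0,0,0,0,0,0,0]' > path.dat && python3 steer.py path.dat|grep -E "eef|cont"
echo '[0,0,0,0.01,0,0,0,0,0,0,0,0,0,0]' > path.dat && python3 steer.py path.dat|grep -E "eef|cont"
echo '[0,0,0,0.01,0,0,0,0,0,0,0,0,0,0]' > path.dat && python3 steer.py path.dat|grep -E "eef|cont"
```

```text
eef_pos: [568.3, 180.2, 90.0]
eef_pos: [566.7, 108.3, 47.5]
eef_pos: [559.7, 110.3, 50.1]
contact_force: [7.8, -1.1, -2.4]
eef_pos: [559.6, 110.5, 50.7]
contact_force: [13.3, -1.0, -4.0]
eef_pos: [559.5, 110.6, 51.0]
contact_force: [15.6, -0.6, -2.9]
eef_pos: [559.5, 110.8, 51.3]
contact_force: [18.5, -0.8, -4.6]
eef_pos: [559.4, 110.8, 51.5]
contact_force: [20.8, -1.6, -4.7]
eef_pos: [559.3, 111.0, 51.8]
contact_force: [22.7, -1.0, -6.4]
eef_pos: [559.2, 111.1, 52.1]
contact_force: [24.8, -0.6, -6.2]
```

The middle block holds (25 N, no motion). Back off, and turn to the picture's grasp.

```bash
cat > plan2.py <<'E'
import sys
from h import *
from fit import pose
# plan2.py x y z yaw tilt s : gripper grasping at s mm along picture z
v=[float(eval(a,{'pi':np.pi})) for a in sys.argv[1:7]]; Rp,t=pose(v[:5]); M=Rp.as_matrix()
B=R.from_matrix(np.c_[-M[:,1],-M[:,0],-M[:,2]]); s=r.sense(); A=R.from_euler('xyz',s['tcp_rot'])
g=t+M[:,2]*(v[5]+3); d=g-s['eef_pos']
print('tgt',np.round(g,1),np.round(B.as_euler('xyz'),3),'rot',np.round((A.inv()*B).as_rotvec(),4),'d now',np.round(A.inv().apply(d),1),'d final',np.round(B.inv().apply(d),1),'world',np.round(d,1),'t',s['clock'],np.round(s['qpos'],2))
E
echo '[0,0,0,-0.1,0,0,0,0,0,0,-0.08,0,0,0,0,0,0,0,0,-0.3,0,0,0,0,0,0,-0.4,0,0,0,0,0,0,-0.4,0]' > path.dat && python3 steer.py path.dat|grep eef
echo '[0,0,0,0,0,-0.4,0,0,0,0,0,0,-0.4,0,0,0,0.12,0,0,-0.4,0,0,0,0.12,0,0,-0.4,0.6,0,0,0.12,0,0,0,0.6]' > path.dat && python3 steer.py path.dat|grep eef
echo '[0,0,0.12,0,0,0,0.6,0,0,0.12,0,0,0,0.6,0,0,0.12,0,0,0,0.6,0,0,0.12,0,0,0,0.6,0,0,0.12,0,0,0,0.6]' > path.dat && python3 steer.py path.dat|grep eef
echo '[0,0,0.12,0,0,0,0.6,0,0,0.12,0,0,0,0.6,0,0,0.12,0,0,0,0.6,0,0,0.12,0,0,0,0.6,0,0,0.12,0,0,0,0.6]' > path.dat && python3 steer.py path.dat|grep eef
echo '[0,0,0.12,0,0,0,0.6,0,0,0.12,0,0,0,0.6,0,0,0.12,0,0,0,0.6,0,0,0.12,0,0,0,0.6,0,0,0,0,0,0,0.6]' > path.dat && python3 steer.py path.dat
python3 plan2.py 534.4 -246.7 22.7 2.646 0.5236 250
```

```text
eef_pos: [565.7, 109.4, 158.7]
eef_pos: [569.8, 110.2, 327.3]
eef_pos: [566.4, 109.6, 318.4]
eef_pos: [566.4, 109.6, 318.4]
clock: 7.98
eef_pos: [566.5, 109.6, 318.4]
tcp_rot: [-3.141, 0.001, 1.097]
contact_force: [-0.4, -0.2, -0.1]
opening: 0.599
grasp_force: 0.0
tgt [ 645.7 -306.9  241.8] [-2.618  0.     1.075] rot [0.5226 0.0064 0.0211] d now [-334.4  260.6   76.5] d final [-328.7  270.1  -67.6] world [  79.2 -416.4  -76.6] t 7.9833 [0.19 0.22 1.66 0.   1.26 0.66]
```

```bash

echo '[0.1045,0,0.02,0,0,0,0.6,0.1045,0,0,0,0,0,0.6,0.1045,0,0,0,0,0,0.6,0.1045,0,0,0,0,0,0.6,0.1045,0,0,0,0,0,0.6]' > path.dat && python3 steer.py path.dat|grep eef
echo '[0,0,0,-0.3,0.245,-0.06,0.6,0,0,0,-0.3,0.245,-0.06,0.6,0,0,0,-0.3,0.245,-0.06,0.6,0,0,0,-0.3,0.245,-0.06,0.6,0,0,0,-0.3,0.245,-0.06,0.6]' > path.dat && python3 steer.py path.dat|grep eef
echo '[0,0,0,-0.3,0.245,-0.06,0.6,0,0,0,-0.3,0.245,-0.06,0.6,0,0,0,-0.3,0.245,-0.06,0.6,0,0,0,-0.3,0.245,-0.06,0.6,0,0,0,-0.3,0.245,-0.06,0.6]' > path.dat && python3 steer.py path.dat|grep eef
echo '[0,0,0,0,0,0,0.6,0,0,0,0,0,0,0.6]' > path.dat && python3 steer.py path.dat
python3 plan2.py 534.4 -246.7 22.7 2.646 0.5236 250
```

```text
eef_pos: [567.2, 109.5, 319.3]
eef_pos: [603.4, -81.5, 283.1]
eef_pos: [639.9, -270.9, 248.1]
clock: 9.4
eef_pos: [639.5, -271.1, 246.9]
tcp_rot: [-2.617, -0.001, 1.083]
contact_force: [0.5, 0.3, 1.3]
opening: 0.599
grasp_force: 0.0
tgt [ 645.7 -306.9  241.8] [-2.618  0.     1.075] rot [-0.0011  0.0031  0.0068] d now [-28.7  21.8  -6.7] d final [-28.5  22.   -6.8] world [  6.2 -35.7  -5.1] t 9.4 [-0.42  0.76  1.07  0.04  1.84  0.07]
```

```bash

echo '[0,0,0.007,-0.285,0.22,-0.068,0.6,0,0,0,0,0,0.2,0.6,0,0,0,0,0,0.2,0.6,0,0,0,0,0,0.2,0.6,0,0,0,0,0,0.2,0.6]' > path.dat && python3 steer.py path.dat
echo '[0,0,0,0,0,0,0.6,0,0,0,0,0,0,0.6]' > path.dat && python3 steer.py path.dat|grep -E 'eef|cont'
python3 plan2.py 534.4 -246.7 22.7 2.646 0.5236 170
python3 - <<'E'
from h import *
a=r.grab_frame('wrist')[...,::-1]; b=r.grab_frame('scene')[...,::-1]
cv2.imwrite('pics/w1.png',np.hstack([cv2.resize(a,(400,300)),cv2.resize(b[130:280,140:340],(400,300))]))
E
```

```text
clock: 9.82
eef_pos: [610.9, -284.7, 173.8]
tcp_rot: [-2.619, 0.002, 1.08]
contact_force: [0.2, -0.9, -0.4]
opening: 0.594
grasp_force: 0.0
eef_pos: [610.9, -285.0, 174.2]
contact_force: [0.3, 0.1, -0.4]
tgt [ 610.5 -287.8  172.5] [-2.618  0.     1.075] rot [-0.0008  0.0046  0.0012] d now [-2.7  1.7  1. ] d final [-2.7  1.7  1. ] world [-0.4 -2.9 -1.7] t 9.9833 [-0.45  0.78  1.18  0.02  1.7   0.04]
```

View pics/w1.png

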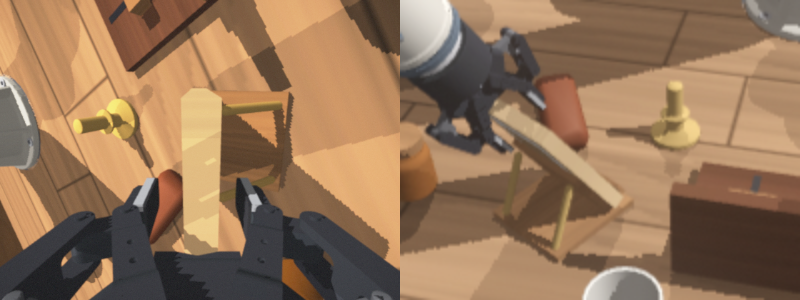

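The picture's top edge (wrist view, x≈182–220) lies centred between the fingers (≈150 and 250). Correct 3 mm and close.

```bash

echo '[0,0.004,0,-0.027,0.017,0.01,0.6,0,0,0,0,0,0,0,0,0,0,0,0,0,0,0,0,0,0,0,0,0,0,0,0,0,0,0,0]' > path.dat && python3 steer.py path.dat 60
echo '[0,0,0,0,0,0,0,0,0,0,0,0,0,0,0,0,0,0,0,0,0]' > path.dat && python3 steer.py path.dat
python3 plan2.py 534.4 -246.7 22.7 2.646 0.5236 170
```

```text
clock: 10.5
eef_pos: [611.0, -289.6, 172.8]
tcp_rot: [-2.62, 0.001, 1.074]
contact_force: [2.0, -1.7, 4.1]
opening: 0.199
grasp_force: 59.2
clock: 10.75
eef_pos: [611.0, -289.5, 172.8]
tcp_rot: [-2.62, 0.001, 1.074]
contact_force: [1.8, -2.5, 5.0]
opening: 0.205
grasp_force: 59.5
tgt [ 610.5 -287.8  172.5] [-2.618  0.     1.075] rot [ 0.0021  0.0003 -0.0018] d now [ 1.2 -1.   0.9] d final [ 1.2 -1.   0.9] world [-0.5  1.7 -0.3] t 10.75 [-0.45  0.79  1.18  0.02  1.7   0.04]
```

```bash

echo '[0,0,0,0,0,-0.06,0,0,0,0,0,0,-0.1,0,0,0,0,0,0,-0.15,0,0,0,0,0,0,-0.2,0,0,0,0,0,0,-0.2,0]' > path.dat && python3 steer.py path.dat|grep -E 'eef|cont|open'
echo '[0,0,0,0,0,-0.2,0,0,0,0,0,0,-0.2,0,0,0,0,0,0,-0.2,0,0,0,0,0,0,-0.15,0,0,0,0,0,0,-0.05,0]' > path.dat && python3 steer.py path.dat
echo '[0,0,0,0,0,0,0,0,0,0,0,0,0,0]' > path.dat && python3 steer.py path.dat|grep -E 'eef|cont|open|gra'
python3 plan2.py 555 107 85 3.1385 0.471 170
```

```text
eef_pos: [642.2, -306.1, 233.8]
contact_force: [0.6, 0.5, -4.7]
opening: 0.199
clock: 11.58
eef_pos: [678.5, -325.7, 305.0]
tcp_rot: [-2.622, 0.001, 1.074]
contact_force: [-0.2, -0.8, -5.2]
opening: 0.2
grasp_force: 59.9
eef_pos: [676.9, -325.0, 302.0]
contact_force: [-0.6, 0.1, -6.0]
opening: 0.2
grasp_force: 59.9
tgt [633.5 106.8 239.2] [-2.671  0.     1.568] rot [-0.0515 -0.2347 -0.4347] d now [ 358.8 -180.2  176.1] d final [431.6 -11.4  76.3] world [-43.4 431.7 -62.9] t 11.75 [-0.46  0.84  0.81  0.02  2.02  0.04]
```

```bash

echo '[-0.0103,-0.0469,-0.0869,0,0,0,0,-0.0103,-0.0469,-0.0869,0,0,0,0,-0.0103,-0.0469,-0.0869,0,0,0,0,-0.0103,-0.0469,-0.0869,0,0,0,0,-0.0103,-0.0469,-0.0869,0,0,0,0]' > path.dat && python3 steer.py path.dat|grep -E 'eef|rot|open'
echo '[0,0,0,0,0,0,0]' > path.dat && python3 steer.py path.dat|grep -E 'eef|rot'
python3 plan2.py 555 107 150 3.1385 0.471 170
```

```text
eef_pos: [676.4, -324.6, 301.3]
tcp_rot: [-2.669, -0.001, 1.573]
opening: 0.205
eef_pos: [676.8, -323.2, 302.2]
tcp_rot: [-2.67, -0.001, 1.574]
tgt [633.5 106.8 304.2] [-2.671  0.     1.568] rot [-0.0004  0.0018  0.006 ] d now [430.1 -38.1  17.8] d final [429.8 -40.6  18.5] world [-43.3 429.9   1.9] t 12.25 [-0.38  0.78  0.9  -0.18  1.9  -0.4 ]
```

```bash

echo '[0,0.002,0.006,0.15,0,0,0,0,0,0,0.3,-0.03,0.014,0,0,0,0,0.3,-0.03,0.014,0,0,0,0,0.3,-0.03,0.014,0,0,0,0,0.3,-0.03,0.014,0]' > path.dat && python3 steer.py path.dat|grep -E 'eef'
echo '[0,0,0,0.3,-0.03,0.014,0,0,0,0,0.3,-0.03,0.014,0,0,0,0,0.3,-0.03,0.014,0,0,0,0,0.3,-0.03,0.014,0,0,0,0,0.3,-0.03,0.014,0]' > path.dat && python3 steer.py path.dat|grep -E 'eef'
echo '[0,0,0,0.3,-0.03,0.014,0,0,0,0,0.3,-0.03,0.014,0,0,0,0,0.3,-0.03,0.014,0,0,0,0,0.3,-0.03,0.014,0,0,0,0,0.17,-0.02,0.003,0]' > path.dat && python3 steer.py path.dat|grep -E 'eef'
echo '[0,0,0,0,0,0,0,0,0,0,0,0,0,0,0,0,0,0,0,0,0]' > path.dat && python3 steer.py path.dat
python3 plan2.py 555 107 85 3.1385 0.471 170
python3 - <<'E'
from h import *
b=r.grab_frame('scene')[...,::-1]; a=r.grab_frame('top')[...,::-1]
cv2.imwrite('pics/s2.png',np.hstack([cv2.resize(b[100:300,260:500],(480,400),interpolation=cv2.INTER_CUBIC),cv2.resize(a[170:270,125:205],(320,400))]))
E
```

```text
eef_pos: [664.1, -188.4, 302.6]
eef_pos: [649.0, -38.2, 303.2]
eef_pos: [634.9, 100.6, 304.2]
clock: 13.75
eef_pos: [635.9, 96.6, 304.4]
tcp_rot: [-2.67, 0.002, 1.56]
contact_force: [0.5, -0.8, -5.0]
opening: 0.205
grasp_force: 60.0
tgt [633.5 106.8 239.2] [-2.671  0.     1.568] rot [-0.0002 -0.0017 -0.0083] d now [10.3 27.3 59.2] d final [10.1 27.4 59.2] world [ -2.4  10.2 -65.2] t 13.75 [0.12 0.6  1.21 0.06 1.8  0.13]
```

View pics/s2.png

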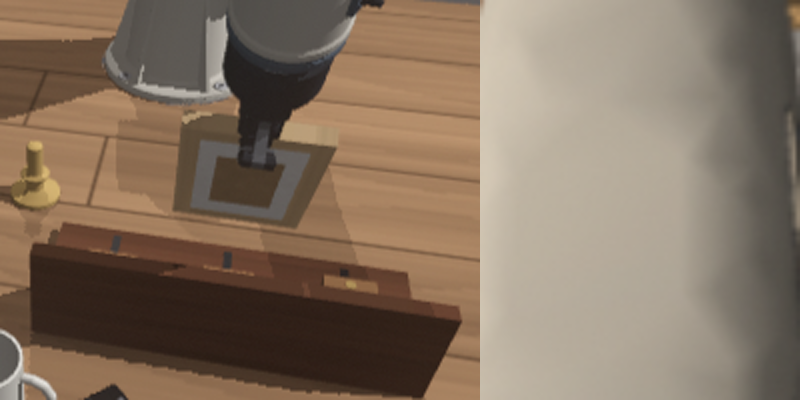

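The picture hangs square before the ledge; its back face's corners are at about (173,210), (297,227), (335,147), (181,122) in the crop. Compare with the pose expected from the hand.

```bash
python3 - <<'E'
from h import *
from fit import fit
s=r.sense();A=R.from_euler('xyz',s['tcp_rot']);M=A.as_matrix(); z=-M[:,2]; Rp=np.c_[-M[:,1],-M[:,0],z]
o=s['eef_pos']-z*173; print('foot',o)
C=np.array([(-9,65,0),(-9,-65,0),(-9,-65,190),(-9,65,190)])
uv=np.array([(173,210),(297,227),(335,147),(181,122)])/2+[260,100]
print(np.round(proj('scene',C@Rp.T+o),1).tolist(),uv.tolist())
p=[*o,3.13,.471]
print(fit([('scene',C,uv)],p,[0,1,2,3,4]))
E
```

```text
foot [557.64011421  96.75578985 150.29310819]
[[343.6, 205.3], [405.3, 214.3], [425.6, 172.9], [347.5, 163.1]] [[346.5, 205.0], [408.5, 213.5], [427.5, 173.5], [350.5, 161.0]]
[[0.4, -0.7], [-0.2, 0.7], [0.1, -0.9], [-0.3, 0.9]]
[5.51555300e+02 1.03659392e+02 1.47863330e+02 3.10344161e+00
 4.69073004e-01]
```

Agrees within a few mm. Straighten to 20° lean and go above the middle bay.

```bash

echo '[-0.06,0,-0.004,0,0,0,0,-0.062,0,-0.004,0,0,0,0,0,0,0,0,0,0,0]' > path.dat && python3 steer.py path.dat|grep -E 'eef|rot'
python3 plan2.py 559.5 105 58 3.1385 0.349 170
```

```text
eef_pos: [635.8, 96.3, 305.9]
tcp_rot: [-2.797, -0.002, 1.567]
tgt [618.7 104.8 220.6] [-2.793  0.     1.568] rot [ 0.0044 -0.0021 -0.0001] d now [ 8.3 12.7 86.1] d final [ 8.5 13.1 86. ] world [-17.1   8.5 -85.3] t 14.1 [0.13 0.53 1.29 0.05 1.67 0.13]
```

```bash

echo '[0.004,-0.002,0,0.085,-0.16,0.058,0,0,0,0,0,0.058,0.16,0,0,0,0,0,0.058,0.16,0,0,0,0,0,0.058,0.16,0,0,0,0,0,0.058,0.16,0]' > path.dat && python3 steer.py path.dat|grep -E 'eef|cont'
echo '[0,0,0,0,0.03,0.08,0,0,0,0,0,0.03,0.08,0,0,0,0,0,0,0,0,0,0,0,0,0,0,0]' > path.dat && python3 steer.py path.dat
python3 plan2.py 559.5 105 18 3.1385 0.349 170
python3 - <<'E'
from h import *
b=r.grab_frame('scene')[...,::-1]
cv2.imwrite('pics/s3.png',cv2.resize(b[130:300,260:500],(720,510),interpolation=cv2.INTER_CUBIC))
E
```

```text
eef_pos: [618.7, 105.1, 236.0]
contact_force: [-0.4, 1.1, -5.4]
clock: 14.85
eef_pos: [619.0, 105.7, 219.7]
tcp_rot: [-2.788, 0.0, 1.569]
contact_force: [0.8, -0.1, -4.3]
opening: 0.207
grasp_force: 60.5
tgt [618.7 104.8 180.6] [-2.793  0.     1.568] rot [-0.0041  0.0003  0.0009] d now [-0.8 13.2 36.8] d final [-0.8 13.1 36.9] world [ -0.3  -0.8 -39.1] t 14.85 [0.14 0.57 1.41 0.05 1.51 0.13]
```

View pics/s3.png

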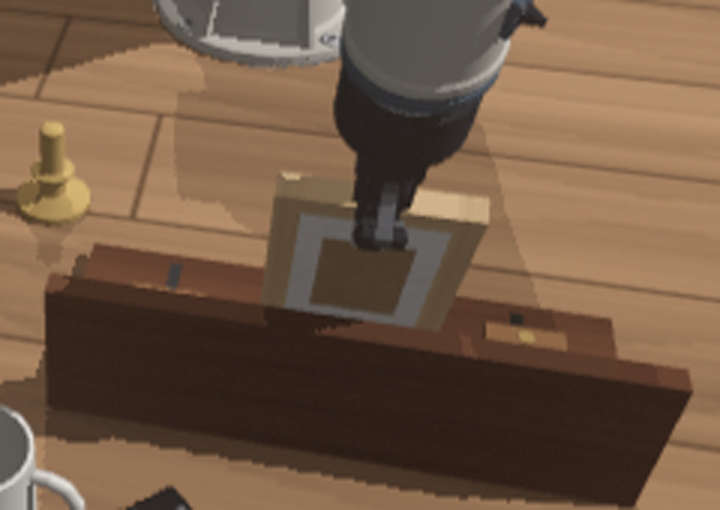

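The picture hangs square, inside the wall, over the middle bay. Lower gently until the foot is felt.

```bash

echo '[0,0,0,0,0.034,0.094,0,0,0,0,0,0.034,0.094,0,0,0,0,0,0.027,0.075,0,0,0,0,0,0.01,0.028,0,0,0,0,0,0,0,0]' > path.dat && python3 steer.py path.dat|grep -E 'eef|cont'
echo '[0,0,0,0,0.007,0.019,0,0,0,0,0,0,0,0,0,0,0,0,0,0,0]' > path.dat && python3 steer.py path.dat|grep -E 'eef|cont'
echo '[0,0,0,0,0.005,0.014,0,0,0,0,0,0,0,0,0,0,0,0,0,0,0]' > path.dat && python3 steer.py path.dat|grep -E 'eef|cont'
echo '[0,0,0,0,0.0035,0.0094,0,0,0,0,0,0,0,0,0,0,0,0,0,0,0]' > path.dat && python3 steer.py path.dat|grep -E 'eef|cont'
python3 plan2.py 559.5 105 18 3.1385 0.349 170
```

```text
eef_pos: [618.0, 105.8, 187.2]
contact_force: [0.1, 0.2, -5.3]
eef_pos: [618.9, 105.9, 186.8]
contact_force: [-0.1, 0.1, -5.1]
eef_pos: [618.7, 105.9, 185.2]
contact_force: [-0.1, -0.7, -5.0]
eef_pos: [618.7, 105.9, 184.0]
contact_force: [-0.1, -0.3, -5.0]
tgt [618.7 104.8 180.6] [-2.793  0.     1.568] rot [-0.0033  0.0005  0.0014] d now [-1.1  1.2  3.3] d final [-1.1  1.2  3.3] world [ 0.  -1.1 -3.5] t 16.0667 [0.14 0.6  1.44 0.05 1.45 0.13]
```

```bash

for i in 1; do
echo '[0,0,0,0,0.0035,0.0094,0,0,0,0,0,0,0,0,0,0,0,0,0,0,0]' > path.dat && python3 steer.py path.dat|grep -E 'eef|cont'
echo '[0,0,0,0,0.0035,0.0094,0,0,0,0,0,0,0,0,0,0,0,0,0,0,0]' > path.dat && python3 steer.py path.dat|grep -E 'eef|cont'
echo '[0,0,0,0,0.0035,0.0094,0,0,0,0,0,0,0,0,0,0,0,0,0,0,0]' > path.dat && python3 steer.py path.dat|grep -E 'eef|cont'
echo '[0,0,0,0,0.0035,0.0094,0,0,0,0,0,0,0,0,0,0,0,0,0,0,0]' > path.dat && python3 steer.py path.dat|grep -E 'eef|cont'; done
```

```text
eef_pos: [618.6, 105.9, 182.9]
contact_force: [-0.9, -0.4, -4.1]
eef_pos: [618.7, 105.9, 182.0]
contact_force: [1.1, 0.2, -5.4]
eef_pos: [618.6, 105.9, 180.9]
contact_force: [-0.9, 0.4, -5.6]
eef_pos: [618.7, 105.9, 180.0]
contact_force: [-0.1, -0.2, -5.0]
```

```bash

echo '[0,0,0,0,0.0035,0.0094,0,0,0,0,0,0,0,0,0,0,0,0,0,0,0]' > path.dat && python3 steer.py path.dat|grep -E 'eef|cont'
echo '[0,0,0,0,0.0035,0.0094,0,0,0,0,0,0,0,0,0,0,0,0,0,0,0]' > path.dat && python3 steer.py path.dat|grep -E 'eef|cont'
echo '[0,0,0,0,0.0035,0.0094,0,0,0,0,0,0,0,0,0,0,0,0,0,0,0]' > path.dat && python3 steer.py path.dat|grep -E 'eef|cont'
echo '[0,0,0,0,0.0035,0.0094,0,0,0,0,0,0,0,0,0,0,0,0,0,0,0]' > path.dat && python3 steer.py path.dat|grep -E 'eef|cont'
```

```text
eef_pos: [618.7, 105.9, 179.0]
contact_force: [0.8, -0.2, -5.4]
eef_pos: [618.9, 105.9, 178.5]
contact_force: [1.4, -0.5, -0.5]
eef_pos: [619.4, 106.0, 178.3]
contact_force: [0.8, 0.6, 5.6]
eef_pos: [619.8, 106.1, 178.2]
contact_force: [2.4, 0.3, 10.4]
```

```bash

echo '[0,0,0,0,-0.0075,-0.021,0,0,0,0,0,0,0,0,0,0,0,0,0,0,0]' > path.dat && python3 steer.py path.dat|grep -E 'eef|cont'
echo '[0,0,0,0,-0.019,0.007,0,0,0,0,0,0,0,0,0,0,0,0,0,0,0]' > path.dat && python3 steer.py path.dat|grep -E 'eef|cont'
echo '[0,0,0,0,-0.0094,0.0034,0,0,0,0,0,0,0,0,0,0,0,0,0,0,0]' > path.dat && python3 steer.py path.dat|grep -E 'eef|cont'
echo '[0,0,0,0,-0.0094,0.0034,0,0,0,0,0,0,0,0,0,0,0,0,0,0,0]' > path.dat && python3 steer.py path.dat|grep -E 'eef|cont'
echo '[0,0,0,0,-0.0094,0.0034,0,0,0,0,0,0,0,0,0,0,0,0,0,0,0]' > path.dat && python3 steer.py path.dat|grep -E 'eef|cont'
```

```text
eef_pos: [619.0, 105.9, 178.6]
contact_force: [1.4, -0.7, 1.9]
eef_pos: [617.2, 105.9, 178.7]
contact_force: [3.4, 1.0, 4.4]
eef_pos: [616.6, 105.9, 178.9]
contact_force: [4.2, -0.6, 6.2]
eef_pos: [616.1, 105.8, 179.0]
contact_force: [4.4, -1.1, 5.4]
eef_pos: [615.6, 105.8, 179.2]
contact_force: [6.5, -0.5, 6.4]
```

Foot is on the board and against the block. Tilt back about the foot towards the wall.

The manual's scale: shifts go in units of 100 mm. Converting my numbers, 3.46 mm is 0.0346, -0.2 mm is -0.002.

```bash

echo '[0.02,0,0,0,0.0346,-0.002,0,0.02,0,0,0,0.0346,-0.002,0,0.02,0,0,0,0.0346,-0.002,0,0,0,0,0,0,0,0,0,0,0,0,0,0,0]' > path.dat && python3 steer.py path.dat|grep -E 'eef|cont|rot'
echo '[0.02,0,0,0,0.0346,-0.002,0,0,0,0,0,0,0,0,0,0,0,0,0,0,0]' > path.dat && python3 steer.py path.dat|grep -E 'eef|cont|rot'
echo '[0.01,0,0,0,0.0173,-0.001,0,0,0,0,0,0,0,0,0,0,0,0,0,0,0]' > path.dat && python3 steer.py path.dat|grep -E 'eef|cont|rot'
echo '[0.01,0,0,0,0.0173,-0.001,0,0,0,0,0,0,0,0,0,0,0,0,0,0,0]' > path.dat && python3 steer.py path.dat|grep -E 'eef|cont|rot'
```

```text
eef_pos: [625.5, 105.9, 175.7]
tcp_rot: [-2.733, -0.0, 1.569]
contact_force: [6.2, -0.4, 6.3]
eef_pos: [628.6, 105.9, 174.4]
tcp_rot: [-2.712, -0.0, 1.569]
contact_force: [6.7, -0.4, 6.7]
eef_pos: [630.1, 105.9, 173.8]
tcp_rot: [-2.702, -0.0, 1.569]
contact_force: [6.3, 0.9, 6.8]
eef_pos: [631.6, 105.9, 173.1]
tcp_rot: [-2.692, -0.0, 1.569]
contact_force: [7.2, 0.7, 6.6]
```

```bash

echo '[0.01,0,0,0,0.0173,-0.001,0,0,0,0,0,0,0,0,0,0,0,0,0,0,0]' > path.dat && python3 steer.py path.dat|grep -E 'eef|cont|rot'
echo '[0.01,0,0,0,0.0173,-0.001,0,0,0,0,0,0,0,0,0,0,0,0,0,0,0]' > path.dat && python3 steer.py path.dat|grep -E 'eef|cont|rot'
echo '[0.01,0,0,0,0.0173,-0.001,0,0,0,0,0,0,0,0,0,0,0,0,0,0,0]' > path.dat && python3 steer.py path.dat|grep -E 'eef|cont|rot'
```

```text
eef_pos: [633.2, 105.9, 172.4]
tcp_rot: [-2.682, -0.0, 1.569]
contact_force: [6.1, 0.6, 6.1]
eef_pos: [634.7, 105.9, 171.7]
tcp_rot: [-2.671, -0.0, 1.569]
contact_force: [6.6, -0.3, 6.7]
eef_pos: [635.1, 105.9, 171.5]
tcp_rot: [-2.659, -0.0, 1.569]
contact_force: [-0.7, -0.4, 12.0]
```

Wall contact felt (Fx fell from +6.6 to −0.7 N). Unload slightly, release, withdraw along the picture.

```bash

echo '[0,0,0,0,0,-0.008,0,0,0,0,0,0,0,0,0,0,0,0,0,0,0.24,0,0,0,0,0,0,0.28,0,0,0,0,0,0,0.4]' > path.dat && python3 steer.py path.dat 20
echo '[0,0,0,0,0,0,0.4,0,0,0,0,0,0,0.4,0,0,0,0,0,0,0.4]' > path.dat && python3 steer.py path.dat
python3 - <<'E'
from h import *
b=r.grab_frame('scene')[...,::-1]; w=r.grab_frame('wrist')[...,::-1]
cv2.imwrite('pics/s4.png',np.hstack([cv2.resize(b[130:300,260:500],(480,340),interpolation=cv2.INTER_CUBIC),cv2.resize(w,(320,340))]))
E
```

```text
clock: 21.65
eef_pos: [634.5, 105.8, 170.5]
tcp_rot: [-2.657, 0.0, 1.569]
contact_force: [0.3, -0.1, 0.0]
opening: 0.393
grasp_force: 0.0
clock: 21.9
eef_pos: [635.0, 105.9, 171.0]
tcp_rot: [-2.659, 0.0, 1.569]
contact_force: [0.5, 0.7, -0.3]
opening: 0.401
grasp_force: 0.0
```

View pics/s4.png

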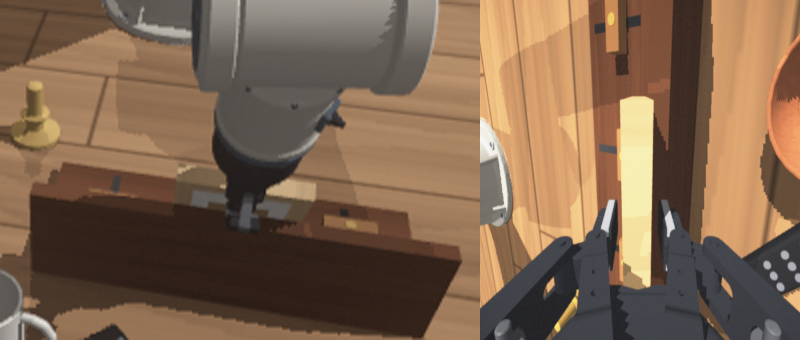

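Released: the picture leans on the wall, both fingers stand clear (wrist view, gaps at x≈615 and 660). Withdraw.

```bash

echo '[0,0,0,0,0,-0.05,0.4,0,0,0,0,0,-0.1,0.4,0,0,0,0,0,-0.15,0.4,0,0,0,0,0,-0.2,0.4,0,0,0,0,0,-0.2,0.4]' > path.dat && python3 steer.py path.dat|grep -E 'eef|cont'
echo '[0,0,0,0,0,-0.2,0.4,0,0,0,0,0,-0.25,0.4,0,0,0,0,0,-0.15,0.4,0,0,0,0,0,0,0.4,0,0,0,0,0,0,0.4]' > path.dat && python3 steer.py path.dat
python3 - <<'E'
from h import *
b=r.grab_frame('scene')[...,::-1]; w=r.grab_frame('wrist')[...,::-1]
cv2.imwrite('pics/s5.png',np.hstack([cv2.resize(b[130:300,260:500],(480,340),interpolation=cv2.INTER_CUBIC),cv2.resize(w,(320,340))]))
E
```

```text
eef_pos: [668.3, 105.8, 234.8]
contact_force: [0.5, 1.4, 1.7]
clock: 22.83
eef_pos: [696.1, 105.7, 287.2]
tcp_rot: [-2.661, -0.0, 1.569]
contact_force: [-0.0, 0.7, -0.3]
opening: 0.4
grasp_force: 0.0
```

View pics/s5.png

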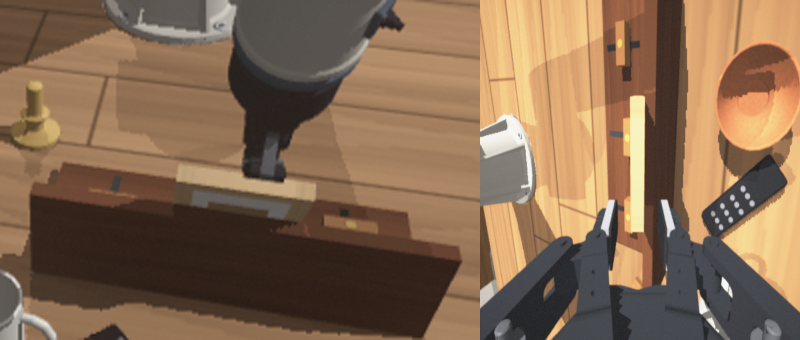

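The picture leans squarely on the wall, footed on the middle block (wrist view, block at ≈(628,135) just in front of it), and the gripper is clear. I'm handing it in.

```bash
python3 -c "
from rig import r
print(r.sign_off())"
```

```text
the job is handed in; nothing more can be done
None
```

The picture is out of its stand and leaning squarely against the ledge wall at about 27°, held by the middle block; that block stayed put under a 25 N push, while the left one slid and the right was not tested. The gripper let go and is clear, and the job was handed in at about 23 s; no verdict came back.

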